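# Jack up the low side of a centrifuge and hold it for shimming

### The job

Lift the small bench jack up and off the two-prong hook it hangs on and stand it flat on the bench with its round saddle centred under the marked lift pad of the centrifuge's bracket. Give the handle a full trial stroke - all the way down, so that the centrifuge's side rises, then all the way back up, so that it settles again - and then press the handle all the way down again and finish while still holding it down, the jack alone carrying the raised side, so that a colleague can slip a shim under the foot. Do not lift the centrifuge with the arm itself, and leave the jar, the tip box and the beaker where they are.

Things in the scene. Friction and masses are not known exactly. Their poses are not given: they have to be found in the camera images.
- jack: Bench jack, aluminium and steel, 0.85 kg +-15 %. Frame: x along it to the saddle end, z up, origin on the underside below the carrying bar's middle (near its centre of gravity). Base plate x -180..137, 90 wide, 12 thick; pump block x -60..75, 56 wide, top z 45; saddle at x 115, handle behind. It starts hanging upright by its bar, underside 40 above the bench, saddle end to about +y.
- bar_mid (a point): Middle of the jack's carrying bar, jack frame (0, 0, 101). Bar 12 x 12 section, along jack x, on posts at x +-50 (8 thick). Its underside is 50 above the pump block. Between the prongs 58 of the bar is free to grip from above, fingers closing across the jack (its y).
- saddle_top (a point): Centre of the top face of the jack's saddle, a flat steel disc 34 in diameter; jack frame (115, 0, 58) when lowered. It rises straight up by 44 mm per rad of the handle joint, 22 mm in all.
- pump_handle (a joint): Pump handle angle, rad: 0 = fully up (sloping up 0.42 rad to the rear, pad top 91 above the jack's underside), 0.5 = fully down at its stop (pad top 45 above). Hinge along jack y at (-68, 0, 47). A spring and the load bring it back up when let go, there is no ratchet. Pressing on the pad takes 3 to 4 N empty, 11 to 16 N loaded.
- handle_pad (a point): Centre of the upper face of the rubber pad at the end of the pump handle, 95 from the handle's hinge; flat pad 50 long, 36 wide, 10 thick. To be pressed from above, e.g. with closed fingertips.
- hook_mid (a point): Midway between the hook stand's two prongs, level with their tops (135 above the bench), where the jack's bar rests at the start (bar centre 6 above, its middle up to 5 to either side).
- hook_stand: Fixed steel stand, origin on the bench below hook_mid. Two flat prongs (10 wide, 6 thick) at y +-34 run to its -x (towards the robot), each ending at x -24 in a lip 8 high. Lift the jack 15 to 30 (over 36 its block meets the prongs), draw it off along the stand's -x by 90 or more until the block is clear. Uprights x 79..91; base plate x 30..140, 170 wide, 12 thick.
- centrifuge_base: Fixed rear rail of the centrifuge; origin on the bench under the machine's middle. The bracket side is its -x (facing about -y in the world), so its x points from the bracket into the machine. Machine 230 (x) by 250 (y), 179 high, bracket-side face at x -115. It tips about a line at x 110, z 14; about 20 N rest on the lift pad.
- lift_pad (a point): Marked lift point: centre of the underside of the round rubber pad (32 dia) under the steel bracket at the middle of the centrifuge's side; 45 from the face, 66 above the bench (8 above the lowered saddle), 14 more after a full stroke. From above: steel tongue 44 wide, 65 long, top z 80, dark boss 20 dia right above the pad. The jack goes in low from that side, its x along centrifuge_base's x.
- reagent_jar: Bystander: amber jar, 60 dia, 95 high, origin under its centre.
- tip_box: Bystander: grey open box with dividers, 80 x 120 x 55 high, origin under its centre.
- beaker: Bystander: white cup, 70 dia, 85 high, origin under its centre.

How it is judged:
By the outcome, as a careful person would: the job done as asked, in the order asked, and still so for the second after the job is handed in, while the arm keeps its last pose, push and grip.
It also fails if it takes over 58 s, if anything falls off the work surface, if the arm or the gripper's body presses on something with over 40 N, if the wrist force passes 120 N, or if a joint passes its speed limit or range.

### The arm

A 7-joint arm with a two-finger parallel gripper is mounted at the origin on the work surface. World frame = base frame: x ahead of the robot, y to its left, z up, the work surface at z = 0. Lengths are in m, angles in rad, forces in N, time in s.
With the tool pointing down it reaches from about 0.425 to 0.875 m from the base axis. Payload 8.4 kg.
Tool frame: the origin (TCP) lies between the finger pads; the fingertips stand 19 mm ahead of it and the grasp point (between the pads) is the TCP; z points along the fingers, y is the line along which they close (so a half turn about z gives the same grasp; the last joint's range is limited). The gripper opens to 85 mm and grips with 20 to 120 N. Pads are 22 mm wide; open, the fingers measure 114 mm over their backs; the gripper's body (76 mm by 85 mm) begins 54 mm behind the grasp point. The pads swing forward as they close: fully open they stand 13 mm farther back than shut.
Start: joints at [-1.445, 0.333, 0.04, 1.465, -0.013, 1.343, -0.059], TCP at [0.145, 0.634, 0.25] pointing down, gripper open.
Joint ranges: [-2.58, 2.58], [-0.38, 2.09], [-1.3, 1.39], [0.25, 2.4], [-1.5, 4.64], [0.08, 2.09], [-2.65, 2.65]. Speed limits (rad/s): [2.22, 2.22, 2.79, 2.79, 3.14, 3.14, 3.14].

### API

Orientations are given as a unit quaternion [x, y, z, w].
In Python, from workcell import manip, grab_frame, get_calibration, order gives the robot as it stands.
- The arm moves only by the tool carry_out, never from a script. Its argument "plan" is a list of rows, each a list of 3 entries, a list of its own where there are three numbers: the finger opening in m, from 0 to 0.0854, then the shift along the tool's x, y, z in m, then the turn, a rotation vector about the tool's x, y, z in degrees. A call has 1 to 12 rows; each row is the pose to reach, as a shift and turn from the pose commanded when the call began, along the tool's axes at that moment; what a row does not reach only later rows make up. A row lasts 1/10 s, in which the tool goes at most 50 mm and 8.59 degrees, less where a joint would pass 70% of its speed; a pose out of reach is approached as far as the arm can. A call with a gripper value outside its range is refused whole. The fingers move at their own pace and stop on an object; "newtons" is the grip in N (left out, the last holds). Time passes only in rows, so rows that repeat a pose let the fingers close. It gives the time, the measured TCP pose, the force, the opening and the grip force at its end, in the units of the state.
- manip.state(): the state, without advancing time (a new reading comes with each control period).
- grab_frame(name): name is "side" or "top"; returns the picture (420x560x3 uint8, red, green, blue); there is no depth.
- get_calibration(name): a dict with "fovy" (degrees; the focal length in pixels is half the picture's height over the tangent of half this angle, whatever the lens; pixels are square), "cx", "cy" (the principal point, pixels), "R" (3x3) and "t" (3): a world point X has camera coordinates R X + t. Camera axes: x right, y down, z forward; pixel columns grow to the right and rows downward; lengths in m; the calibration is good to about 2 mm. A picture is of the moment at which its call begins. get_calibration takes no time and is no camera call.
- order.sign_off(): hands the job in; it is judged then, once.
The state is a dict: "time_s": time; "q": joint angles; "joint_velocities": joint speeds; "joint_efforts": joint torques, N m; "tcp_pos": TCP position; "ee_rot": TCP orientation; "contact_force": force on the tool from outside, world axes, zero at the start; "wrist_torque": the same for the moment, N m; "finger_gap": finger opening in m; "grasp_force": force on a finger pad.
Only numpy, scipy, OpenCV 4.12 (cv2) and the standard library are available. Lean on these libraries where they do the work, as an engineer would, in place of code of your own. Each camera call takes 0.05 s, during which the arm holds its last target. There are 200 camera calls.

## Working session

There is one attempt and no reset: what is moved stays moved. The work goes in short steps, Python scripts to look and compute and a tool call to move; the robot and the scene stay as the last step left them, time stands still between calls to the robot, and variables do not carry over. Pictures are saved under pics/ and viewed, at most 12 in all, crops included, and the job is handed in when it is done.

Besides the shell and the picture viewer there is one more tool, called after "Request:" as name([rows], argument=value, ...), one row to a line, values as JSON. carry_out: Moves the arm, as the interface text tells. Its arguments: {"type":"object","properties":{"plan":{"type":"array"},"newtons":{"type":"number"}},"required":["plan"]}

```bash
mkdir -p pics; ls; python3 - <<'E'
from workcell import manip, grab_frame, get_calibration
import cv2, numpy as np
np.set_printoptions(precision=4,suppress=True)
for n in("side","top"):
    im=grab_frame(n); cv2.imwrite(f"pics/{n}0.png",im[:,:,::-1]); c=get_calibration(n); print(n,c, -np.array(c["R"]).T@np.array(c["t"]))
print(manip.state())
E
```

```text
pics
side {'fovy': 56.915949439509625, 'cx': 280.56008600566815, 'cy': 204.4894125612392, 'R': array([[-0.792 , -0.6104,  0.0113],
       [-0.4607,  0.5855, -0.667 ],
       [ 0.4005, -0.5335, -0.745 ]]), 't': array([0.5149, 0.3747, 0.839 ])} [0.2444 0.5425 0.8691]
top {'fovy': 55.79521647542916, 'cx': 284.50350851985786, 'cy': 208.91589024420801, 'R': array([[-0.0275, -0.9996,  0.008 ],
       [-0.9969,  0.0269, -0.0735],
       [ 0.0732, -0.01  , -0.9973]]), 't': array([0.0126, 0.6618, 1.4324])} [0.5552 0.0091 1.477 ]
{'time_s': 0.1, 'q': array([-1.4452,  0.3339,  0.0399,  1.4662, -0.0134,  1.3433, -0.0585]), 'joint_velocities': array([ 0.0002, -0.0023, -0.0016, -0.0023, -0.0005,  0.0005,  0.0005]), 'joint_efforts': array([  0.0045, -66.0018,   1.3705, -40.6466,   0.0172,   0.009 ,
         0.    ]), 'tcp_pos': array([0.1448, 0.6333, 0.2495]), 'ee_rot': array([ 0.1122,  0.9937, -0.0007, -0.    ]), 'contact_force': array([-0.4865, -0.8348,  0.2321]), 'wrist_torque': array([-0.0051, -0.0196,  0.0197]), 'grasp_force': 0.0, 'finger_gap': 0.08551410875581947}
```

View pics/side0.png

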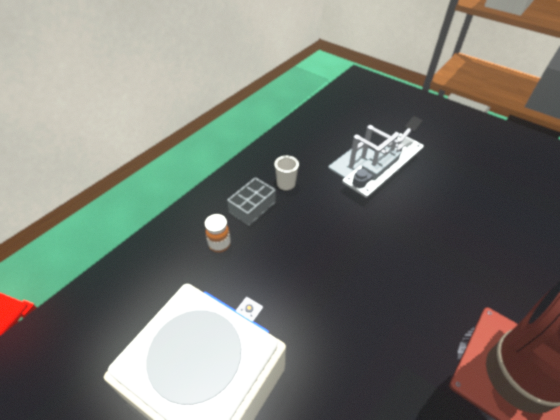

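View pics/top0.png

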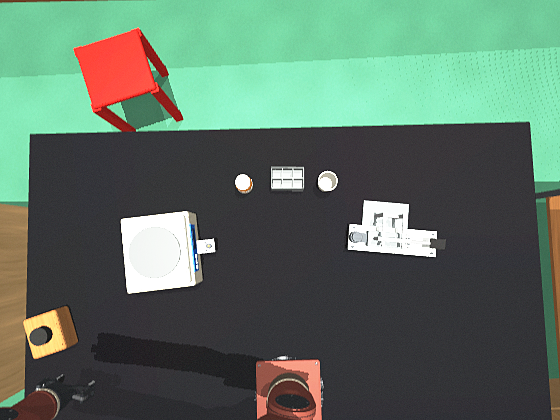

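Side view: centrifuge at lower left (bracket at ~(249,309)), jack on the stand at ~(375,155). Top view: bracket boss ~(209,246), jack ~(395,240) with saddle ~(357,237). I'll zoom in on the jack and the bracket.

```bash
cat > h.py <<'E'
import numpy as np, cv2
from workcell import manip, grab_frame, get_calibration
np.set_printoptions(precision=4,suppress=True)
def cam(n):
    c=get_calibration(n); return 210/np.tan(np.radians(c["fovy"])/2),c["cx"],c["cy"],np.array(c["R"]),np.array(c["t"])
def ray(n,p):
    f,cx,cy,R,t=cam(n); d=R.T@np.array([(p[0]-cx)/f,(p[1]-cy)/f,1]); return -R.T@t,d
def onz(n,p,z):
    o,d=ray(n,p); return o+d*(z-o[2])/d[2]
def proj(n,X):
    f,cx,cy,R,t=cam(n); c=R@np.array(X)+t; return np.array([cx+f*c[0]/c[2],cy+f*c[1]/c[2]])
def tri(ps,pt):
    A=np.zeros((3,3));b=np.zeros(3)
    for n,p in(("side",ps),("top",pt)):
        o,d=ray(n,p);d/=np.linalg.norm(d);M=np.eye(3)-np.outer(d,d);A+=M;b+=M@o
    return np.linalg.solve(A,b)
def crop(im,x,y,w,h,s): return cv2.resize(im[y:y+h,x:x+w],None,fx=s,fy=s,interpolation=cv2.INTER_CUBIC)
E
python3 - <<'E'
from h import *
s=cv2.imread("pics/side0.png");t=cv2.imread("pics/top0.png")
a=crop(t,340,195,112,70,7); cv2.imwrite("pics/c1.png",a)
b=crop(s,320,110,110,90,6)
cv2.imwrite("pics/c2.png",b)
a=crop(t,185,215,40,60,8); b=crop(s,195,275,80,80,6); m=np.zeros((480,800,3),np.uint8);m[:480,:320]=a;m[:480,320:800]=b;cv2.imwrite("pics/c3.png",m)
E
```

```text
(no output)
```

View pics/c1.png

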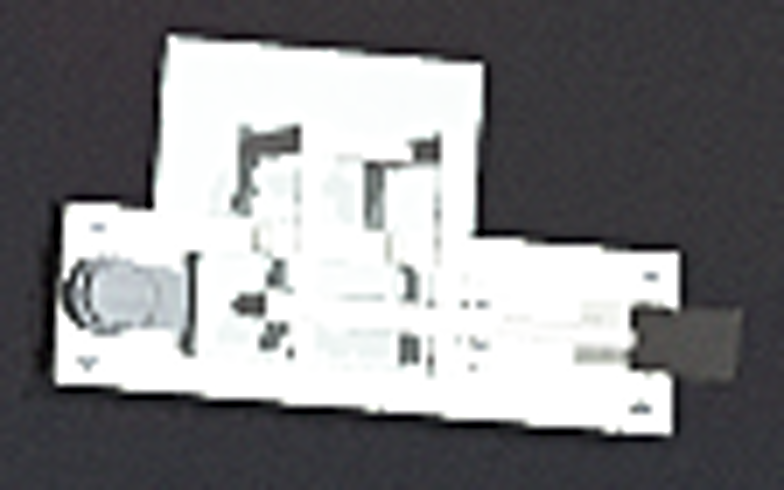

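View pics/c2.png

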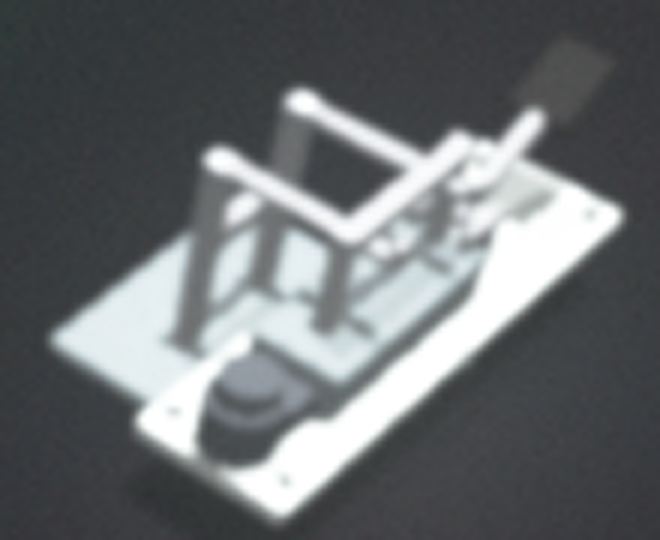

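View pics/c3.png

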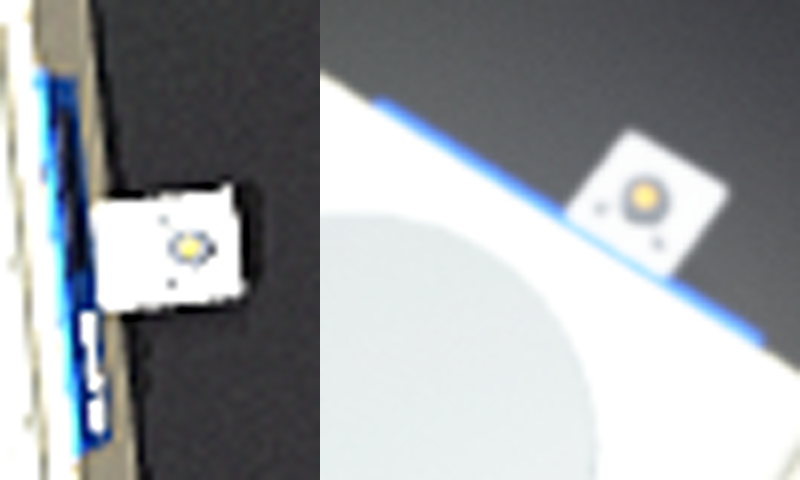

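Top crop: the jack base-plate corners are (64,203), (55,383), (671,436), (680,252) at x7. The boss is at (190,247) in the x8 crop, and in the side crop it is at (324,197) at x6. The tongue corners are also visible in both.

```bash
python3 - <<'E'
from h import *
u=lambda p,s,o:((np.array(p)+.5)/s-.5+np.array(o))
T1=lambda p:u(p,7,(340,195)); S1=lambda p:u(p,6,(320,110))
T3=lambda p:u(p,8,(185,215)); S3=lambda p:u((p[0]-320,p[1]),6,(195,275))
print("plate top");P=[onz("top",T1(p),.052) for p in((64,203),(55,383),(671,436),(680,252))]
for p in P:print(p)
f=(P[0]+P[1])/2;r=(P[2]+P[3])/2;d=(f-r);L=np.linalg.norm(d);yaw=np.arctan2(d[1],d[0]);print("top: L",L,"yaw",np.degrees(yaw),"origin",(f+r)/2+d/L*.0215, "w",np.linalg.norm(P[0]-P[1]))
Q=[onz("side",S1(p),.052) for p in((137,415),(278,520),(622,212))];print(*Q)
d2=Q[1]-Q[2];print("side edge yaw",np.degrees(np.arctan2(d2[1],d2[0])),np.linalg.norm(d2),np.linalg.norm(Q[0]-Q[1]), "origin",Q[2]+d2/np.linalg.norm(d2)*.18+.045*np.array([d2[1],-d2[0],0])*-1/np.linalg.norm(d2))
print("bar corner side",tri(S1((345,232)),T1((290,305))), "prong ends z.135:")
print("boss",tri(S3((644,197)),T3((190,247))),onz("top",T3((190,247)),.084),onz("side",S3((644,197)),.084))
A=[onz("top",T3(p),.08) for p in((93,203),(233,187),(245,293),(103,312))]
B=[onz("side",S3(p),.08) for p in((665,278),(728,190),(630,128),(568,215))]
for K in(A,B):
    print(*K); m1=(K[1]+K[2])/2;m0=(K[0]+K[3])/2;v=m0-m1;v/=np.linalg.norm(v);print("tip",m1,"dir",np.degrees(np.arctan2(v[1],v[0])),"boss?",m1+v*.02)
# centrifuge side edge via blue strip in side picture
for n in("side","top"):
    im=cv2.imread(f"pics/{n}0.png").astype(int);m=(im[:,:,0]-im[:,:,2]>90);ys,xs=np.nonzero(m);ok=(xs<300)&(ys>200);print(n,ok.sum(),xs[ok].min(),xs[ok].max(),ys[ok].min(),ys[ok].max())
    pts=np.array([xs[ok],ys[ok]],float).T
    W=np.array([onz(n,p,.12)[:2] for p in pts]);vx,vy,_,_=cv2.fitLine(W.astype(np.float32),cv2.DIST_L2,0,.01,.01).ravel();print("strip dir",np.degrees(np.arctan2(vy,vx)))
E
```

```text
plate top
[ 0.6007 -0.2347  0.052 ]
[ 0.5089 -0.2264  0.052 ]
[ 0.4732 -0.5408  0.052 ]
[ 0.5669 -0.5507  0.052 ]
top: L 0.31711664195964784 yaw 83.70470976679772 origin [ 0.5398 -0.3668  0.052 ] w 0.09223660858795892
[ 0.6006 -0.2407  0.052 ] [ 0.509  -0.2209  0.052 ] [ 0.4744 -0.5436  0.052 ]
side edge yaw 83.88504017756371 0.32450191963811803 0.09376113081879327 origin [ 0.4488 -0.3598  0.052 ]
bar corner side [ 0.5471 -0.3252  0.143 ] prong ends z.135:
boss [0.5365 0.2643 0.0847] [0.5368 0.2646 0.084 ] [0.5365 0.2639 0.084 ]
[0.5571 0.3075 0.08  ] [0.5624 0.2462 0.08  ] [0.516  0.2416 0.08  ] [0.5095 0.3037 0.08  ]
tip [0.5392 0.2439 0.08  ] dir 95.48177998930468 boss? [0.5373 0.2638 0.08  ]
[0.5115 0.2817 0.08  ] [0.5154 0.2413 0.08  ] [0.5605 0.2444 0.08  ] [0.5552 0.2849 0.08  ]
tip [0.538  0.2428 0.08  ] dir 96.53015566215649 boss? [0.5357 0.2627 0.08  ]
side 110 204 268 292 331
strip dir 5.301407
top 123 189 198 224 271
strip dir 5.151834
```

Request:
carry_out([
  [0.06, [-0.469, -0.235, -0.05], [0, 0, 40]],
  [0.06, [-0.469, -0.235, -0.05], [0, 0, 40]],
  [0.06, [-0.469, -0.235, -0.05], [0, 0, 40]],
  [0.06, [-0.469, -0.235, -0.05], [0, 0, 40]],
  [0.06, [-0.469, -0.235, -0.05], [0, 0, 40]],
  [0.06, [-0.469, -0.235, -0.05], [0, 0, 40]],
  [0.06, [-0.469, -0.235, -0.05], [0, 0, 40]],
  [0.06, [-0.469, -0.235, -0.05], [0, 0, 40]],
  [0.06, [-0.469, -0.235, -0.05], [0, 0, 40]],
  [0.06, [-0.469, -0.235, -0.05], [0, 0, 40]],
  [0.06, [-0.469, -0.235, -0.05], [0, 0, 40]],
  [0.06, [-0.469, -0.235, -0.05], [0, 0, 40]],
])

```text
time_s: 1.3
tcp_pos: [0.553, 0.2952, 0.3003]
ee_rot: [0.449, 0.894, -0.001, 0.001]
contact_force: [-0.3, 0.6, 0.1]
finger_gap: 0.0599
grasp_force: 0.0
```

```bash
cat > go.py <<'E'
# usage: go.py x y z yaw(tool y, deg): remaining shift/turn in tool axes
import sys; from h import *
from scipy.spatial.transform import Rotation as Ro
s=manip.state();R=Ro.from_quat(s["ee_rot"]).as_matrix()
yaw=np.degrees(np.arctan2(R[1,1],R[0,1]))
print("t",s["time_s"],"pos",s["tcp_pos"],"yaw",yaw,"toolz",R[:,2],"gap",s["finger_gap"],"grip",s["grasp_force"],"F",s["contact_force"],"q",s["q"])
if len(sys.argv)>4:
    a=list(map(float,sys.argv[1:5])); t=np.radians(a[3])
    G=np.array([[np.sin(t),np.cos(t),0],[-np.cos(t),np.sin(t),0],[0,0,-1]])  # tool x,y,z columns
    print("shift",R.T@(np.array(a[:3])-s["tcp_pos"]),"turn",np.degrees(Ro.from_matrix(R.T@G).as_rotvec()))
E
python3 go.py 0.5395 -0.3675 0.25 -6.2
```

```text
t 1.3 pos [0.553  0.2952 0.3003] yaw 36.69556419166691 toolz [ 0.0013 -0.0022 -1.    ] gap 0.05992594030863388 grip 0.0 F [-0.325   0.6054  0.1165] q [-0.9064  0.2763  0.4336  1.4676 -0.1136  1.423   0.1699]Traceback (most recent call last):
  File "go.py", line 10, in <module>
    print("shift",R.T@(np.array(a[:3])-s["tcp_pos"]),"turn",np.degrees(Ro.from_matrix(R.T@G).as_rotvec()))
                                                                       ~~~~~~~~~~~~~~^^^^^^^
  File "scipy/spatial/transform/_rotation.pyx", line 1143, in scipy.spatial.transform._rotation.Rotation.from_matrix
ValueError: Non-positive determinant (left-handed or null coordinate frame) in rotation matrix 0: [[-0.7326 -0.6807  0.0025]
 [-0.6807  0.7326  0.0003]
 [ 0.002   0.0015  1.    ]].
```

```bash
sed -i 's/\[\[np.sin(t),np.cos(t),0\],\[-np.cos(t),np.sin(t),0\]/[[-np.sin(t),np.cos(t),0],[np.cos(t),np.sin(t),0]/' go.py
python3 go.py 0.5395 -0.3675 0.25 -6.2
```

```text
t 1.3 pos [0.553  0.2952 0.3003] yaw 36.69556419166691 toolz [ 0.0013 -0.0022 -1.    ] gap 0.05992594030863388 grip 0.0 F [-0.325   0.6054  0.1165] q [-0.9064  0.2763  0.4336  1.4676 -0.1136  1.423   0.1699]
shift [-0.5231 -0.4068  0.0517] turn [ 0.0395  0.1422 42.8956]
```

Request:
carry_out([
  [0.06, [-0.523, -0.407, 0.05], [0, 0.1, 42.9]],
  [0.06, [-0.523, -0.407, 0.05], [0, 0.1, 42.9]],
  [0.06, [-0.523, -0.407, 0.05], [0, 0.1, 42.9]],
  [0.06, [-0.523, -0.407, 0.05], [0, 0.1, 42.9]],
  [0.06, [-0.523, -0.407, 0.05], [0, 0.1, 42.9]],
  [0.06, [-0.523, -0.407, 0.05], [0, 0.1, 42.9]],
  [0.06, [-0.523, -0.407, 0.05], [0, 0.1, 42.9]],
  [0.06, [-0.523, -0.407, 0.05], [0, 0.1, 42.9]],
  [0.06, [-0.523, -0.407, 0.05], [0, 0.1, 42.9]],
  [0.06, [-0.523, -0.407, 0.05], [0, 0.1, 42.9]],
  [0.06, [-0.523, -0.407, 0.05], [0, 0.1, 42.9]],
  [0.06, [-0.523, -0.407, 0.05], [0, 0.1, 42.9]],
])

```text
time_s: 2.5
tcp_pos: [0.5418, -0.2989, 0.2548]
ee_rot: [0.741, 0.671, 0.001, -0.001]
contact_force: [0.4, 0.5, -0.3]
finger_gap: 0.0597
grasp_force: 0.0
```

```bash
python3 go.py 0.5395 -0.3675 0.2 -6.2
```

```text
t 2.5 pos [ 0.5418 -0.2989  0.2548] yaw -5.6740036194160455 toolz [-0.0004  0.0025 -1.    ] gap 0.05970573517419164 grip 0.0 F [ 0.3708  0.5157 -0.3427] q [-0.2271  0.3446  0.8478  1.571  -0.2647  1.3471  0.5521]
shift [-0.0687  0.0045  0.0546] turn [-0.0351 -0.1429  0.526 ]
```

Request:
carry_out([
  [0.06, [-0.065, 0.005, 0.0], [0, 0, 0.3]],
  [0.06, [-0.065, 0.005, 0.05], [0, 0, 0.3]],
  [0.06, [-0.065, 0.005, 0.05], [0, 0, 0.3]],
  [0.06, [-0.065, 0.005, 0.05], [0, 0, 0.3]],
  [0.06, [-0.065, 0.005, 0.05], [0, 0, 0.3]],
])

```text
time_s: 3.0
tcp_pos: [0.5413, -0.362, 0.2064]
ee_rot: [0.743, 0.669, 0.001, -0.0]
contact_force: [0.1, 0.4, 0.5]
finger_gap: 0.0602
grasp_force: 0.0
```

```bash
python3 go.py 0.5395 -0.3675 0.143 -6.2; python3 - <<'E'
from h import *
a=grab_frame("side")[:,:,::-1];b=grab_frame("top")[:,:,::-1]
m=np.zeros((500,800,3),np.uint8);m[:480,:400]=crop(a,320,90,100,120,4);m[:400,400:800]=crop(b,345,180,100,100,4);cv2.imwrite("pics/d1.png",m)
E
```

```text
t 3.0 pos [ 0.5413 -0.362   0.2064] yaw -5.957749498541744 toolz [ 0.0009  0.0018 -1.    ] gap 0.06020674908080809 grip 0.0 F [0.0689 0.4237 0.4674] q [-0.0867  0.4576  0.8294  1.5512 -0.3484  1.2869  0.686 ]
shift [-0.0058 -0.0013  0.0634] turn [ 0.0417 -0.1076  0.2423]
```

View pics/d1.png

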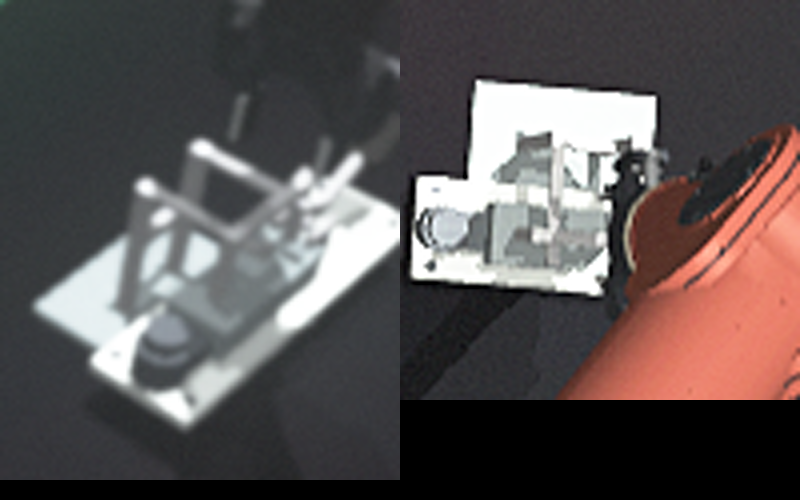

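The side view shows the open fingers above the bar, straddling it. The bar's middle is near crop (268,205), which is pixel (387,141). Checking that against my estimate.

```bash
python3 - <<'E'
from h import *
y=np.radians(83.8);d=np.array([np.cos(y),np.sin(y),0]);o=np.array([.5395,-.3675,.147])
for k in(-.054,0,.054):print(4*(proj("side",o+d*k)+.5-[320,90])-.5)
for k in(-.034,.034):print("prong tip",4*(proj("side",o+d*k+.024*np.array([-d[1],d[0],0])+[0,0,-.004])+.5-[320,90])-.5)
E
```

```text
[309.3931 173.0184]
[269.3686 205.4409]
[227.456  239.3927]
prong tip [321.1716 203.4065]
prong tip [270.0132 246.0321]
```

Request:
carry_out([
  [0.06, [-0.005, -0.001, 0.03], [0, 0, 0.2]],
  [0.06, [-0.005, -0.001, 0.05], [0, 0, 0.2]],
  [0.06, [-0.005, -0.001, 0.065], [0, 0, 0.2]],
  [0.06, [-0.005, -0.001, 0.065], [0, 0, 0.2]],
  [0.06, [-0.005, -0.001, 0.065], [0, 0, 0.2]],
  [0.0, [-0.005, -0.001, 0.065], [0, 0, 0.2]],
  [0.0, [-0.005, -0.001, 0.065], [0, 0, 0.2]],
  [0.0, [-0.005, -0.001, 0.065], [0, 0, 0.2]],
  [0.0, [-0.005, -0.001, 0.065], [0, 0, 0.2]],
  [0.0, [-0.005, -0.001, 0.065], [0, 0, 0.2]],
  [0.0, [-0.005, -0.001, 0.065], [0, 0, 0.2]],
], newtons=60)

```text
time_s: 4.2
tcp_pos: [0.5389, -0.3683, 0.1409]
ee_rot: [0.745, 0.667, 0.001, -0.0]
contact_force: [-0.2, 1.6, 6.1]
finger_gap: 0.0107
grasp_force: 58.9
```

```bash
python3 go.py 0.54 -0.367 0.163 -6.2
```

```text
t 4.2 pos [ 0.5389 -0.3683  0.1409] yaw -6.282266807627992 toolz [ 0.0006  0.0013 -1.    ] gap 0.010741244789535552 grip 58.86586546897888 F [-0.1884  1.6414  6.1373] q [-0.055   0.5172  0.7992  1.6179 -0.3957  1.1758  0.7241]
shift [ 0.0015  0.001  -0.0221] turn [ 0.0275 -0.0803 -0.0822]
```

Request:
carry_out([
  [0.0, [0, 0, 0], [0, 0, 0]],
  [0.0, [0, 0, -0.008], [0, 0, 0]],
  [0.0, [0, 0, -0.016], [0, 0, 0]],
  [0.0, [0, 0, -0.024], [0, 0, 0]],
  [0.0, [0, 0, -0.024], [0, 0, 0]],
  [0.0, [0, 0, -0.024], [0, 0, 0]],
], newtons=90)

```text
time_s: 4.8
tcp_pos: [0.5385, -0.3681, 0.1641]
ee_rot: [0.745, 0.667, 0.0, -0.001]
contact_force: [-0.2, 0.1, -8.6]
finger_gap: 0.0102
grasp_force: 88.3
```

```bash
python3 go.py 0.54 -0.367 0.163 -6.2
```

```text
t 4.8 pos [ 0.5385 -0.3681  0.1641] yaw -6.279765557817888 toolz [-0.0004  0.0017 -1.    ] gap 0.010199036317656476 grip 88.26449632644653 F [-0.2052  0.1288 -8.6119] q [-0.0639  0.4959  0.8119  1.5951 -0.3781  1.2161  0.7119]
shift [0.0013 0.0014 0.0011] turn [-0.036  -0.0933 -0.0798]
```

Jack's weight is on the arm (8.6 N). Now I'll draw it off.

Request:
carry_out([
  [0.0, [0, -0.015, 0], [0, 0, 0]],
  [0.0, [0, -0.035, 0], [0, 0, 0]],
  [0.0, [0, -0.055, 0], [0, 0, 0]],
  [0.0, [0, -0.075, 0], [0, 0, 0]],
  [0.0, [0, -0.095, 0], [0, 0, 0]],
  [0.0, [0, -0.105, 0], [0, 0, 0]],
  [0.0, [0, -0.105, 0], [0, 0, 0]],
  [0.0, [0, -0.105, 0], [0, 0, 0]],
])

```text
time_s: 5.6
tcp_pos: [0.4352, -0.3565, 0.1643]
ee_rot: [0.745, 0.668, 0.001, -0.0]
contact_force: [0.7, 0.5, -7.2]
finger_gap: 0.0102
grasp_force: 88.2
```

```bash
python3 go.py 0.5525 0.095 0.140 5.4
```

```text
t 5.6 pos [ 0.4352 -0.3565  0.1643] yaw -6.246955796283256 toolz [ 0.0007  0.0016 -1.    ] gap 0.010180660861034816 grip 88.24074625968933 F [ 0.7287  0.5142 -7.2325] q [-0.1378  0.2943  0.8858  1.8238 -0.2515  1.141   0.7241]
shift [0.4615 0.0675 0.0251] turn [  0.0386  -0.0898 -11.6469]
```

Request:
carry_out([
  [0.0, [0.02, 0, 0], [0, 0, 0]],
  [0.0, [0.055, 0, 0], [0, 0, 0]],
  [0.0, [0.095, 0, 0], [0, 0, 0]],
  [0.0, [0.135, 0, 0], [0, 0, 0]],
  [0.0, [0.175, 0, 0], [0, 0, 0]],
  [0.0, [0.215, 0, 0], [0, 0, 0]],
  [0.0, [0.255, 0.01, 0], [0, 0, -2]],
  [0.0, [0.295, 0.02, 0], [0, 0, -4]],
  [0.0, [0.335, 0.035, 0], [0, 0, -6]],
  [0.0, [0.37, 0.048, 0], [0, 0, -8]],
  [0.0, [0.405, 0.06, 0], [0, 0, -10]],
  [0.0, [0.425, 0.07, 0], [0, 0, -11.65]],
])

```text
time_s: 6.8
tcp_pos: [0.5517, 0.063, 0.1645]
ee_rot: [0.671, 0.741, 0.001, -0.001]
contact_force: [-0.2, -0.1, -7.1]
finger_gap: 0.0103
grasp_force: 88.3
```

Request:
carry_out([
  [0.0, [0.01, 0, 0], [0, 0, 0]],
  [0.0, [0.02, 0, 0], [0, 0, 0]],
  [0.0, [0.02, 0, 0], [0, 0, 0]],
  [0.0, [0.02, 0, 0], [0, 0, 0]],
])

```text
time_s: 7.2
tcp_pos: [0.5482, 0.0773, 0.1648]
ee_rot: [0.673, 0.739, 0.0, -0.001]
contact_force: [-0.6, -0.4, -6.7]
finger_gap: 0.0102
grasp_force: 88.3
```

```bash
python3 go.py 0.554 0.080 0.106 5.4; python3 - <<'E'
from h import *
a=grab_frame("side")[:,:,::-1];b=grab_frame("top")[:,:,::-1]
cv2.imwrite("pics/e_side.png",a);cv2.imwrite("pics/e_top.png",b)
m=np.zeros((600,800,3),np.uint8);m[:600,:440]=crop(a,200,180,110,150,4);m[:360,440:800]=crop(b,195,205,90,90,4);cv2.imwrite("pics/e1.png",m)
E
```

```text
t 7.2 pos [0.5482 0.0773 0.1648] yaw 5.326269382897287 toolz [-0.0006  0.0013 -1.    ] gap 0.010234097361797988 grip 88.27793955802917 F [-0.6069 -0.3963 -6.6924] q [-0.7485  0.2217  0.6058  1.8356 -0.1406  1.127  -0.0006]
shift [0.0021 0.0061 0.0588] turn [-0.0286 -0.0783 -0.0738]
```

View pics/e1.png

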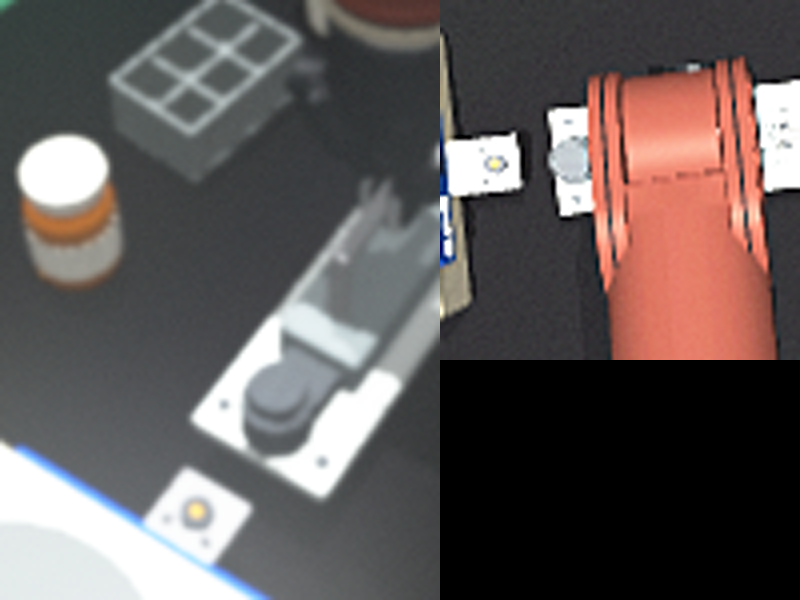

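Side view: the saddle disc is at crop ~(278,387), and the front plate corners are at (190,417) and (325,500). Top view: the saddle is at ~(571,160) and the boss at (495,162). Next I'll check how the jack sits in the grip.

```bash
python3 - <<'E'
from h import *
S=lambda p:(np.array(p)+.5)/4-.5+[200,180]
T=lambda p:(np.array([p[0]-440,p[1]])+.5)/4-.5+[195,205]
t=manip.state()["tcp_pos"];y=np.radians(95.33);d=np.array([np.cos(y),np.sin(y),0]);n=np.array([-d[1],d[0],0])
o=t-[0,0,.101]; print("origin",o)
print("exp saddle",o+.115*d+[0,0,.058],"meas tri",tri(S((278,387)),T((571,160))),"side on z",onz("side",S((278,387)),o[2]+.058))
ex=[o+.137*d+s*.045*n+[0,0,.012] for s in(-1,1)];me=[onz("side",S(p),o[2]+.012) for p in((190,417),(325,500))]
print(ex,me)
me2=[onz("top",T(p),o[2]+.012) for p in((548,108),(560,216))];print(me2)
print("boss now",tri(S((197,511)),T((495,162))))
E
```

```text
origin [0.5483 0.0769 0.0639]
exp saddle [0.5376 0.1914 0.1219] meas tri [0.5372 0.1925 0.1201] side on z [0.5353 0.1927 0.1219]
[array([0.5803, 0.2175, 0.0759]), array([0.4907, 0.2091, 0.0759])] [array([0.5809, 0.2182, 0.0759]), array([0.4872, 0.2116, 0.0759])]
[array([0.5838, 0.2187, 0.0759]), array([0.4891, 0.2097, 0.0759])]
boss now [0.537  0.2639 0.0837]
```

Request:
carry_out([
  [0.0, [0, 0.003, 0.015], [0, 0, 0]],
  [0.0, [0, 0.006, 0.03], [0, 0, 0]],
  [0.0, [0, 0.006, 0.045], [0, 0, 0]],
  [0.0, [0, 0.006, 0.055], [0, 0, 0]],
  [0.0, [0, 0.006, 0.061], [0, 0, 0]],
  [0.0, [0, 0.006, 0.061], [0, 0, 0]],
  [0.0, [0, 0.006, 0.061], [0, 0, 0]],
])

```text
time_s: 8.0
tcp_pos: [0.5545, 0.0786, 0.104]
ee_rot: [0.673, 0.739, 0.001, -0.001]
contact_force: [0.3, -0.3, -7.1]
finger_gap: 0.0105
grasp_force: 88.3
```

```bash
python3 go.py 0.5475 0.149 0.104 5.4; python3 - <<'E'
from h import *
a=grab_frame("side")[:,:,::-1]
cv2.imwrite("pics/f1.png",crop(a,200,190,130,140,4))
E
```

```text
t 8.0 pos [0.5545 0.0786 0.104 ] yaw 5.363087421342168 toolz [-0.0002  0.0015 -1.    ] gap 0.010542344040483712 grip 88.26062321662903 F [ 0.2816 -0.2937 -7.0593] q [-0.7182  0.3095  0.5868  1.8788 -0.2021  1.0118  0.0483]
shift [ 0.0707 -0.0004  0.0001] turn [-0.001  -0.0887 -0.0369]
```

View pics/f1.png

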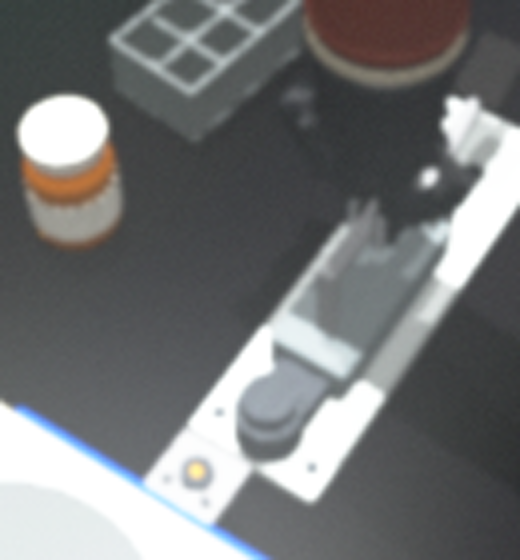

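The saddle is at crop ~(271,399), in line with the boss at (197,471), and just short of the bracket. Sliding in.

Request:
carry_out([
  [0.0, [0.012, 0, 0], [0, 0, 0]],
  [0.0, [0.027, 0, 0], [0, 0, 0]],
  [0.0, [0.042, 0, 0], [0, 0, 0]],
  [0.0, [0.057, 0, 0], [0, 0, 0]],
  [0.0, [0.067, 0, 0], [0, 0, 0]],
  [0.0, [0.071, 0, 0], [0, 0, 0]],
  [0.0, [0.071, 0, 0], [0, 0, 0]],
  [0.0, [0.071, 0, 0], [0, 0, 0]],
  [0.0, [0.071, 0, 0.0015], [0, 0, 0]],
  [0.0, [0.071, 0, 0.003], [0, 0, 0]],
  [0.0, [0.071, 0, 0.003], [0, 0, 0]],
])

```text
time_s: 9.15
tcp_pos: [0.548, 0.1487, 0.101]
ee_rot: [0.674, 0.739, 0.001, -0.0]
contact_force: [-0.3, -1.6, -5.7]
finger_gap: 0.0104
grasp_force: 88.5
```

```bash
python3 go.py 0.5475 0.149 0.101 5.4; python3 - <<'E'
from h import *
a=grab_frame("side")[:,:,::-1]
b=grab_frame("top")[:,:,::-1]
m=np.zeros((600,800,3),np.uint8);m[:560,:480]=crop(a,200,190,120,140,4);m[:360,480:]=crop(b,195,205,80,90,4);cv2.imwrite("pics/g1.png",m)
E
```

```text
t 9.15 pos [0.548  0.1487 0.101 ] yaw 5.317623981880143 toolz [ 0.0001  0.0015 -1.    ] gap 0.010421912481229156 grip 88.54876399040222 F [-0.3212 -1.5929 -5.7191] q [-0.8104  0.3249  0.5547  1.8616 -0.2015  1.0099 -0.0785]
shift [ 0.0003 -0.0005  0.    ] turn [ 0.013  -0.0824 -0.0824]
```

View pics/g1.png

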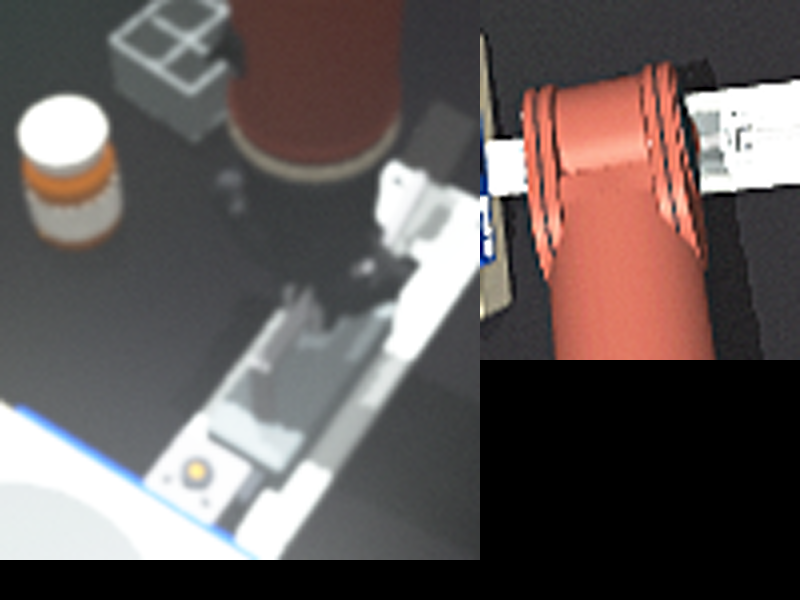

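The saddle is hidden under the tongue, directly in line with it, and the boss is undisturbed at (197,471). Lowering the last bit.

Request:
carry_out([
  [0.0, [0, -0.0005, 0.001], [0, 0, 0]],
  [0.0, [0, -0.0005, 0.0015], [0, 0, 0]],
  [0.0, [0, -0.0005, 0.0015], [0, 0, 0]],
])

```text
time_s: 9.55
tcp_pos: [0.548, 0.149, 0.1009]
ee_rot: [0.673, 0.739, 0.001, -0.0]
contact_force: [-1.7, -3.8, 8.5]
finger_gap: 0.0102
grasp_force: 90.6
```

Request:
carry_out([
  [0.04, [0, 0, 0], [0, 0, 0]],
  [0.04, [0, 0, 0], [0, 0, 0]],
  [0.04, [0, 0, 0], [0, 0, 0]],
  [0.04, [0, 0, -0.02], [0, 0, 0]],
  [0.04, [0, 0, -0.05], [0, 0, 0]],
  [0.04, [0, 0, -0.09], [0, 0, 0]],
  [0.0, [-0.04, 0, -0.09], [0, 0, 0]],
  [0.0, [-0.085, 0, -0.09], [0, 0, 0]],
  [0.0, [-0.13, 0, -0.07], [0, 0, 0]],
  [0.0, [-0.155, 0, -0.06], [0, 0, 0]],
  [0.0, [-0.155, 0, -0.06], [0, 0, 0]],
  [0.0, [-0.155, 0, -0.06], [0, 0, 0]],
], newtons=30)

```text
time_s: 10.75
tcp_pos: [0.5617, -0.0052, 0.1591]
ee_rot: [0.674, 0.739, 0.0, -0.001]
contact_force: [0.6, 0.4, 0.4]
finger_gap: 0.0001
grasp_force: 0.0
```

```bash
python3 go.py 0.5622 -0.005 0.14 5.4; python3 - <<'E'
from h import *
a=grab_frame("side")[:,:,::-1]
b=grab_frame("top")[:,:,::-1]
cv2.imwrite("pics/h_side.png",a);cv2.imwrite("pics/h_top.png",b)
m=np.zeros((600,800,3),np.uint8);m[:600,:440]=crop(a,215,180,110,150,4);m[:360,440:800]=crop(b,195,205,90,90,4);cv2.imwrite("pics/h1.png",m)
E
```

```text
t 10.75 pos [ 0.5617 -0.0052  0.1591] yaw 5.304763134478019 toolz [-0.0008  0.0018 -1.    ] gap 0.0001350418466146084 grip 0.0 F [0.6198 0.4327 0.3799] q [-0.6376  0.2545  0.6623  1.8244 -0.1747  1.1216  0.1781]
shift [0.0001 0.0006 0.0191] turn [-0.0344 -0.1053 -0.0953]
```

View pics/h1.png

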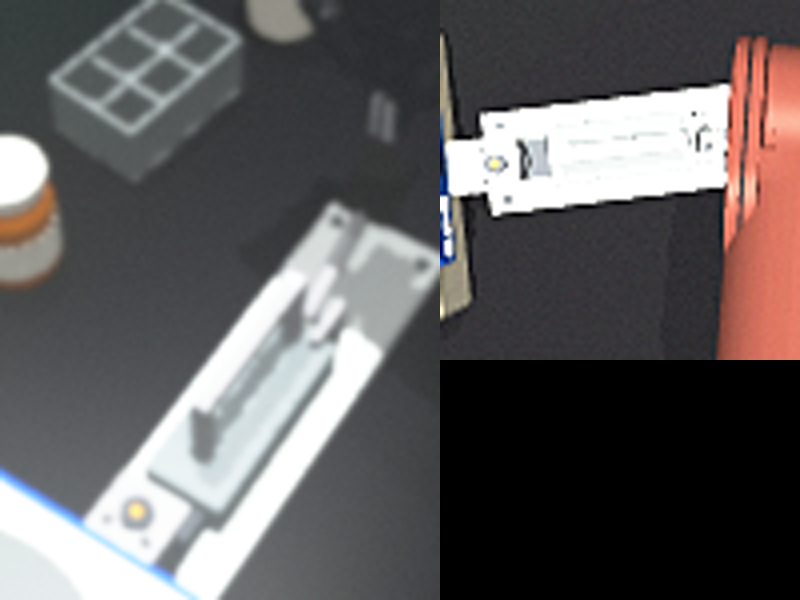

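Top view: the plate's front corners are at (483,115) and (495,214), with the boss at (495,162). Side view: the rear corners are at (333,203) and (442,245). Computing the saddle's offset from the pad.

```bash
python3 - <<'E'
from h import *
S=lambda p:(np.array(p)+.5)/4-.5+[215,180]
T=lambda p:(np.array([p[0]-440,p[1]])+.5)/4-.5+[195,205]
F=[onz("top",T(p),.012) for p in((482,115),(494,215))];B=[onz("side",S(p),.012) for p in((333,203),(442,245))]
print(F,B);f=(F[0]+F[1])/2;b=(B[0]+B[1])/2;d=f-b;L=np.linalg.norm(d);d/=L
print("L",L,"yaw",np.degrees(np.arctan2(d[1],d[0])),"saddle",f-d*.022,b+d*.295,"boss",tri(S((137,511)),T((495,162))))
E
```

```text
[array([0.5804, 0.289 , 0.012 ]), array([0.4886, 0.2792, 0.012 ])] [array([ 0.6076, -0.0242,  0.012 ]), array([ 0.5273, -0.0408,  0.012 ])]
L 0.31827800144645013 yaw 95.935369541305 saddle [0.5368 0.2622 0.012 ] [0.5369 0.2609 0.012 ] boss [0.537  0.2639 0.0837]
```

Request:
carry_out([
  [0.0, [-0.003, 0.0005, 0.025], [0, 0, 0]],
  [0.0, [-0.003, 0.0005, 0.045], [0, 0, 0]],
  [0.0, [-0.003, 0.0005, 0.051], [0, 0, 0]],
  [0.0, [-0.003, 0.0005, 0.057], [0, 0, 0]],
  [0.0, [-0.004, 0.0005, 0.063], [0, 0, 0]],
  [0.0, [-0.004, 0.0005, 0.069], [0, 0, 0]],
  [0.0, [-0.005, 0.0005, 0.075], [0, 0, 0]],
  [0.0, [-0.005, 0.0005, 0.081], [0, 0, 0]],
  [0.0, [-0.006, 0.0005, 0.087], [0, 0, 0]],
  [0.0, [-0.006, 0.0005, 0.092], [0, 0, 0]],
  [0.0, [-0.006, 0.0005, 0.094], [0, 0, 0]],
  [0.0, [-0.006, 0.0005, 0.094], [0, 0, 0]],
])

```text
time_s: 12.05
tcp_pos: [0.5637, -0.0128, 0.0666]
ee_rot: [0.674, 0.739, 0.001, 0.001]
contact_force: [-3.2, -6.7, 13.3]
finger_gap: -0.0003
grasp_force: 6.8
```

```bash
python3 go.py 0.5622 -0.011 0.064 5.4
```

```text
t 12.05 pos [ 0.5637 -0.0128  0.0666] yaw 5.285248040726747 toolz [ 0.0017  0.0003 -1.    ] gap -0.00025016131977226996 grip 6.833153888583183 F [-3.1525 -6.662  13.317 ] q [-0.5786  0.3783  0.6253  1.9011 -0.2705  0.9447  0.2652]
shift [ 0.0019 -0.0013  0.0026] turn [ 0.0968 -0.0068 -0.1147]
```

Request:
carry_out([
  [0.0, [-0.0015, 0, 0.0015], [0, 0, 0]],
  [0.0, [-0.002, 0, 0.003], [0, 0, 0]],
  [0.0, [-0.002, 0, 0.004], [0, 0, 0]],
  [0.0, [-0.002, 0, 0.004], [0, 0, 0]],
  [0.0, [-0.002, 0, 0.004], [0, 0, 0]],
])

```text
time_s: 12.55
tcp_pos: [0.5639, -0.013, 0.0639]
ee_rot: [0.673, 0.739, 0.002, -0.001]
contact_force: [-10.9, -0.5, 28.5]
finger_gap: -0.0001
grasp_force: 14.2
```

```bash
python3 go.py; python3 - <<'E'
from h import *
a=grab_frame("side")[:,:,::-1];b=grab_frame("top")[:,:,::-1]
cv2.imwrite("pics/i_side.png",a);cv2.imwrite("pics/i_top.png",b)
for n in("h","i"):
    im=cv2.imread(f"pics/{n}_side.png").astype(int)[290:330,230:270];m=(im[:,:,2]-im[:,:,0]>35);ys,xs=np.nonzero(m);print(n,"boss px",xs.mean()+230,ys.mean()+290,m.sum())
E
```

```text
t 12.55 pos [ 0.5639 -0.013   0.0639] yaw 5.348546979825845 toolz [ 0.0014  0.0032 -1.    ] gap -0.00010793456990960353 grip 14.237621650099754 F [-10.9023  -0.5135  28.4753] q [-0.5735  0.3826  0.6224  1.902  -0.2768  0.9407  0.2726]
h boss px 248.5 307.2857142857143 14
i boss px 247.3846153846154 305.61538461538464 13
```

```bash
python3 - <<'E'
from h import *
p=np.array([.537,.264,.084]);print(proj("side",p),proj("side",p+[0,0,.014]),proj("top",p),proj("top",p+[0,0,.014]))
A=[cv2.imread(f"pics/{n}_side.png") for n in"hi"]
m=np.hstack([crop(x,215,255,65,90,6) for x in A]);cv2.imwrite("pics/i1.png",m)
E
```

```text
[248.3776 307.3357] [248.0511 304.3063] [208.495  245.3727] [207.7535 245.4463]
```

View pics/i1.png

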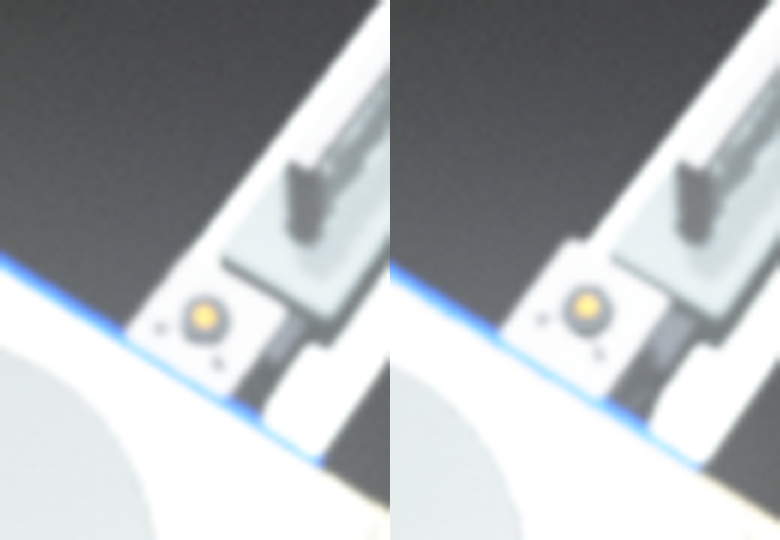

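Raising matches the expected 14 mm plus tipping: the boss shifted by (-1.3,-1.8) px, and the jack is unmoved. Now back fully up.

Request:
carry_out([
  [0.0, [0, 0, -0.003], [0, 0, 0]],
  [0.0, [0.001, 0, -0.009], [0, 0, 0]],
  [0.0, [0.002, 0, -0.015], [0, 0, 0]],
  [0.0, [0.003, 0, -0.021], [0, 0, 0]],
  [0.0, [0.003, 0, -0.027], [0, 0, 0]],
  [0.0, [0.004, 0, -0.033], [0, 0, 0]],
  [0.0, [0.004, 0, -0.039], [0, 0, 0]],
  [0.0, [0.005, 0, -0.045], [0, 0, 0]],
  [0.0, [0.005, 0, -0.055], [0, 0, 0]],
  [0.0, [0.005, 0, -0.065], [0, 0, 0]],
  [0.0, [0.005, 0, -0.065], [0, 0, 0]],
  [0.0, [0.005, 0, -0.065], [0, 0, 0]],
])

```text
time_s: 13.85
tcp_pos: [0.5625, -0.0082, 0.1263]
ee_rot: [0.673, 0.739, 0.001, -0.001]
contact_force: [-0.2, -1.3, -0.6]
finger_gap: 0.0003
grasp_force: 0.0
```

```bash
python3 go.py 0.5622 -0.0125 0.12 5.4; python3 - <<'E'
from h import *
a=grab_frame("side")[:,:,::-1];cv2.imwrite("pics/j_side.png",a)
h=cv2.imread("pics/h_side.png");i=cv2.imread("pics/i_side.png")
g=lambda x:cv2.cvtColor(x,cv2.COLOR_BGR2GRAY).astype(np.float32)
for nm,(x,y,w,hh) in{"bracket":(235,294,30,28),"jackbar":(245,262,40,38)}.items():
    for n,k in(("raised",i),("settled",a)):print(nm,n,"shift vs start",cv2.phaseCorrelate(g(h)[y:y+hh,x:x+w],np.ascontiguousarray(g(np.ascontiguousarray(k))[y:y+hh,x:x+w])))
E
```

```text
t 13.85 pos [ 0.5625 -0.0082  0.1263] yaw 5.358267658697649 toolz [-0.0002  0.0016 -1.    ] gap 0.00026253766518572386 grip 0.0 F [-0.2252 -1.3394 -0.5986] q [-0.6195  0.2958  0.6545  1.8554 -0.2068  1.0585  0.2097]
shift [-0.0043 -0.0007  0.0063] turn [-0.0009 -0.0898 -0.0417]
bracket raised shift vs start ((-0.44002225018209806, -1.081131301520486), 0.8757406467861599)
bracket settled shift vs start ((0.010703953024208346, 0.011816164571143872), 0.9996031861835056)
jackbar raised shift vs start ((0.24017551939819626, -0.04506720788328167), 1.0056764328479766)
jackbar settled shift vs start ((0.04484164315260841, 0.01384545745210275), 1.0026780293881894)
```

Settled exactly, and the jack hasn't moved. Second press.

Request:
carry_out([
  [0.0, [0, 0, 0.01], [0, 0, 0]],
  [0.0, [0, 0, 0.018], [0, 0, 0]],
  [0.0, [-0.001, 0, 0.024], [0, 0, 0]],
  [0.0, [-0.001, 0, 0.03], [0, 0, 0]],
  [0.0, [-0.002, 0, 0.036], [0, 0, 0]],
  [0.0, [-0.003, 0, 0.042], [0, 0, 0]],
  [0.0, [-0.004, 0, 0.048], [0, 0, 0]],
  [0.0, [-0.005, 0, 0.054], [0, 0, 0]],
  [0.0, [-0.006, 0, 0.06], [0, 0, 0]],
  [0.0, [-0.006, 0, 0.063], [0, 0, 0]],
  [0.0, [-0.006, 0, 0.0645], [0, 0, 0]],
  [0.0, [-0.006, 0, 0.0645], [0, 0, 0]],
])

```text
time_s: 15.1
tcp_pos: [0.5632, -0.014, 0.0636]
ee_rot: [0.673, 0.739, 0.001, -0.001]
contact_force: [-12.8, 0.7, 33.0]
finger_gap: -0.0003
grasp_force: 16.4
```

Request:
carry_out([
  [0.0, [0, 0, -0.0005], [0, 0, 0]],
  [0.0, [0, 0, -0.0007], [0, 0, 0]],
  [0.0, [0, 0, -0.0007], [0, 0, 0]],
  [0.0, [0, 0, -0.0007], [0, 0, 0]],
  [0.0, [0, 0, -0.0007], [0, 0, 0]],
  [0.0, [0, 0, -0.0007], [0, 0, 0]],
])

```text
time_s: 15.7
tcp_pos: [0.5631, -0.014, 0.0639]
ee_rot: [0.673, 0.739, 0.001, -0.001]
contact_force: [-10.8, -0.8, 26.8]
finger_gap: -0.0005
grasp_force: 13.5
```

```bash
python3 - <<'E'
from h import *
a=np.ascontiguousarray(grab_frame("side")[:,:,::-1]);i=cv2.imread("pics/i_side.png")
g=lambda x:np.ascontiguousarray(cv2.cvtColor(x,cv2.COLOR_BGR2GRAY).astype(np.float32)[262:322,235:285])
print(cv2.phaseCorrelate(g(i),g(a)));s=manip.state();print(s["tcp_pos"],s["contact_force"],s["time_s"])
E
```

```text
((-0.0192923012900188, -0.004458968047739376), 0.9961353963216146)
[ 0.5631 -0.0141  0.0639] [-10.2565  -0.4827  28.0555] 15.75
```

The picture matches the first fully raised state, and the handle is steady on its stop at about 27 N. Handing in.

```bash
python3 -c "
from workcell import order
print(order.sign_off())"
```

```text
the job is handed in; nothing more can be done
None
```

I handed the job in at 15.8 s: the jack stands under the lift pad with its saddle within about 2–3 mm of centre. The trial stroke raised the centrifuge's side and let it settle back, and the arm now holds the handle down on its stop at about 27 N with that side raised; the jar, tip box and beaker were not touched.

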